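# Wind down the drawer trolley's second stabiliser jack

### The arm

A 6-joint arm with a two-finger parallel gripper is mounted at the origin on the work surface. World frame = base frame: x ahead of the robot, y to its left, z up, the work surface at z = 0. Lengths are in mm, angles in rad, forces in N, time in s.
With the tool pointing down it reaches from about 300 to 775 mm from the base axis. Payload 14.6 kg.
Tool frame: the origin (TCP) lies between the finger pads; the fingertips stand 22 mm ahead of it and the grasp point (between the pads) lies 3 mm ahead of it (manip.tcp_to_tips is the distance from the TCP to the fingertips, in mm); y points along the fingers, z is the direction in which the jaws open and shut, and the axes are right-handed (so a half turn about y gives the same grasp; the last joint's range is limited). The gripper opens to 94 mm and grips with 3 to 60 N. Pads are 16 mm wide; open, the fingers measure 119 mm over their backs; the gripper's body (75 mm by 177 mm) begins 78 mm behind the grasp point.
Start: joints at [1.089, 0.3, 1.521, -0, 1.321, -0.067], TCP at [221.65, 503.349, 227.446] pointing down, gripper open.
Joint ranges: [-3.03, 3.03], [-0.79, 2.21], [0.23, 2.52], [-1.04, 4.18], [0, 3.07], [-2.55, 2.55]. Speed limits (rad/s): [2.22, 2.22, 2.57, 3.14, 3.14, 3.14].

### API

Orientations are given as [roll, pitch, yaw] about the fixed x, y, z axes, in that order (R = Rz(yaw) Ry(pitch) Rx(roll)).
In Python, from cell import manip gives the robot as it stands.
- The arm moves only by the shell command python3 -m jog 'ROWS' [OPENING] [FORCE]. ROWS is JSON, one flat list of numbers, 6 for each row, row after row: the shift along the tool's x, y, z in mm, then the turn, a rotation vector about the tool's x, y, z in degrees. A call has 1 to 10 rows; each row is the pose to reach, as a shift and turn from the pose commanded when the call began, along the tool's axes at that moment; what a row does not reach only later rows make up. A row lasts 1/12 s, in which the tool goes at most 41.7 mm and 7.16 degrees, less where a joint would pass 70% of its speed; a pose out of reach is approached as far as the arm can. A call with a gripper value outside its range is refused whole. OPENING is the finger opening in mm, from 0 to 94, set as the call begins (- or left out, the last holds). The fingers move at their own pace and stop on an object; FORCE is the grip in N (left out, the last holds). Time passes only in rows, so rows that repeat a pose let the fingers close. It gives the time, the measured TCP pose, the force and the opening at its end, in the units of the state.
- manip.read_state(): the state, without advancing time (a new reading comes with each control period).
- manip.camera(name): name is "scene" or "top" or "wrist"; returns a dict with "img" (480x640x3 uint8, red, green, blue), "intrinsics" (3x3 intrinsics, pixels), "origin" and "orientation" of the camera in the world. Camera axes: x right, y down, z forward; pixel columns grow to the right and rows downward; lengths in mm; the calibration is good to about 2 mm. A picture is of the moment at which its call begins. There is no depth.
- manip.sign_off(): hands the job in, once; it reports no verdict.
Trained networks look in a picture, given as the dict that the camera call returned (one of the last four; its "shot" number tells which), for a name from the list of things; names that differ only in an ending like _2 or _b are one class to them, and where a whole thing is asked for, a point or a joint stands for the part that bears it (a point fixed in the world has none). Each returns a list of dicts, best first, with "score" (0 to 1); they miss things now and then, are a little off and sometimes report something else, mostly with a low value. They report only what shows in the picture. A call takes as long as a camera call. They do not tell look-alikes from the thing itself.
- manip.masks_of(thing, picture): "pixels" (480x640 bool, what is visible of it) and "xy" ([column, row] in pixels, amid what is visible of it).
- manip.tip_of(thing, picture): "xy" ([column, row] in pixels: a listed point, or the origin of a listed thing).
The state is a dict: "clock": time; "joints": joint angles; "qd": joint speeds; "effort": joint torques, N m; "eef_pos": TCP position; "eef_rot": TCP orientation; "wrist_force": force on the tool from outside, world axes, zero at the start; "moment": the same for the moment, N m; "finger_gap": finger opening in mm.
Only numpy, scipy, OpenCV 4.12 (cv2) and the standard library are available. Lean on these libraries where they do the work, as an engineer would, in place of code of your own. Each camera call takes 0.05 s, during which the arm holds its last target.

### The job

The little drawer trolley has a hand-cranked stabiliser jack on each side: the one with the black knob already stands on its plywood pad, the one with the red knob still hangs clear of its pad. Wind the red-knobbed crank clockwise (seen from above) until its rubber foot presses firmly on the pad and the crank has clearly become stiff, about a quarter to a half turn after first touch; do not force it any further, then let go. Leave the other jack's crank alone.

Things in the scene. Friction and masses are not known exactly. Their poses are not given: they have to be found in the camera images.
- jack: the raised jack, to be wound down: upright yellow tube, 36 mm diameter, dark cap, steel crank arm on top (all below 242 mm), fixed to the left or right side (varies) of a white drawer trolley 320 x 250 mm, top at 165 mm. Origin: on the table surface, on the crank's upright axis; z up, its yaw is meaningless. Clockwise from above lowers the foot, 20 mm a turn. The crank stays where left or eases back a little
- jack_knob (a point): centre of the raised jack's red crank knob: upright cylinder, diameter 25 mm, height 46 mm, 264 mm above the table. It runs on a level circle of 55 mm radius about the jack's axis, from any start angle, spins freely on its pin, so the hand need not turn, and gives up to 8 mm along the arm against a light spring (0.4 N/mm). About 4 N moves it while the foot hangs free; after the foot touches, some 3 N more per quarter turn. Friction holds it at rest
- jack_sole (a point): centre of the underside of the raised jack's round black rubber foot (62 mm diameter) below the tube, 17 to 28 mm above its pad at the start. The foot is springy (12 N/mm), so the load grows gradually after first touch: a quarter to a half turn further is right (60 to 120 N), beyond 5/8 of a turn the jack is strained
- jack_pad: loose plywood pad under the raised jack's foot, 100 x 100 x 18 mm, flat on the table; origin at the centre of its underside, z up. It is to stay there
- other_knob (a point): centre of the black crank knob of the other jack, on the trolley's opposite side, which is otherwise the same but already stands on its pad: leave it alone
Not all that is in view belongs to the job. What is shaped like the jack_pad but blue, orange or purple is not meant.

How it is judged:
By the outcome, as a careful person would: the job done as asked, in the order asked, and still so for the second after the job is handed in, with the robot touching nothing.
It also fails if it takes over 58 s, if anything falls off the work surface, if the arm or the gripper's body presses on something with over 40 N, if the wrist force passes 120 N, or if a joint passes its speed limit or range.

## Working session

There is one attempt and no reset: what is moved stays moved. The work goes in short steps, Python scripts to look and compute and a shell command to move; the robot and the scene stay as the last step left them, time stands still between calls to the robot, and variables do not carry over. Pictures are saved under pics/ and viewed, and the job is handed in when it is done.

```bash
ls; mkdir -p pics
python3 - <<'E'
from cell import manip
import cv2
s=manip.read_state();print(s)
for n in ("scene","top"):
    p=manip.camera(n);cv2.imwrite(f"pics/{n}0.png",p["img"][:,:,::-1]);print(n,p["intrinsics"],p["origin"],p["orientation"])
    for t in ("jack_knob","jack_sole","jack","jack_pad","other_knob"):
        print(t,[(d["score"],d["xy"]) for d in manip.tip_of(t,p)][:4])
E
```

```text
pics
{'clock': 0.0, 'joints': array([ 1.08940898e+00,  3.00509019e-01,  1.52157649e+00,  5.05904444e-06,
        1.32069740e+00, -6.66098881e-02]), 'qd': array([-4.82712563e-04,  9.50555052e-04, -5.82777788e-04, -4.43523385e-05,
       -5.10742086e-04, -1.12853982e-04]), 'effort': array([ 1.91953179e-03, -5.31814027e+01, -3.52734232e+01,  7.09295855e-02,
        2.43754615e-02, -9.26822872e-05]), 'eef_pos': array([221.5399669 , 503.15172465, 226.8674598 ]), 'eef_rot': array([-1.57198361e+00,  8.41128468e-05, -4.14778761e-01]), 'wrist_force': array([ 0.28740445,  0.04510931, -0.57179636]), 'moment': array([-0.02726543,  0.06363667, -0.04042346]), 'finger_gap': 93.86337166967296}
scene [[475.76012291   0.         315.87182521]
 [  0.         475.76012291 244.11879442]
 [  0.           0.           1.        ]] [372.09615212 546.51095687 914.83375748] [-2.46343894  0.01647013 -2.90240081]
jack_knob [(0.78, [334.0, 189.3])]
jack_sole []
jack []
jack_pad [(0.91, [324.0, 197.8]), (0.87, [401.1, 395.8]), (0.81, [393.6, 262.1]), (0.61, [257.3, 219.2])]
other_knob [(0.58, [261.2, 298.5])]
top [[462.72301197   0.         321.13374884]
 [  0.         462.72301197 239.26450085]
 [  0.           0.           1.        ]] [399.14256534 -26.55123388 922.19498647] [-3.01138249 -0.01084533 -1.54929809]
jack_knob [(0.81, [370.0, 226.2])]
jack_sole [(0.69, [382.5, 234.4])]
jack [(0.74, [379.7, 240.4])]
jack_pad [(0.91, [220.9, 348.6]), (0.9, [412.5, 144.3]), (0.81, [377.1, 236.0]), (0.73, [382.4, 323.4])]
other_knob [(0.97, [180.1, 184.2])]
```

View pics/scene0.png

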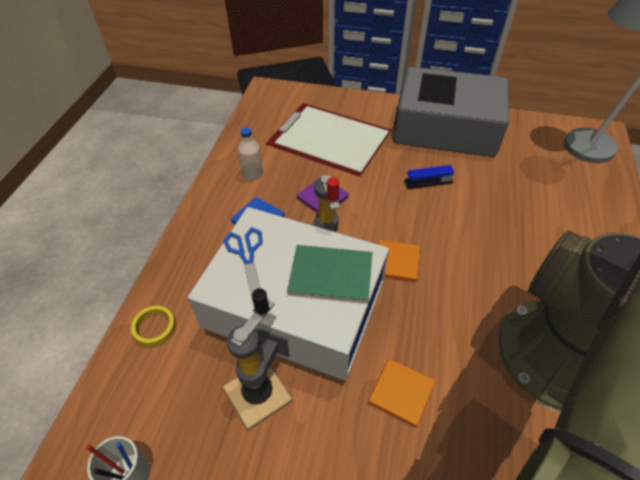

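View pics/top0.png

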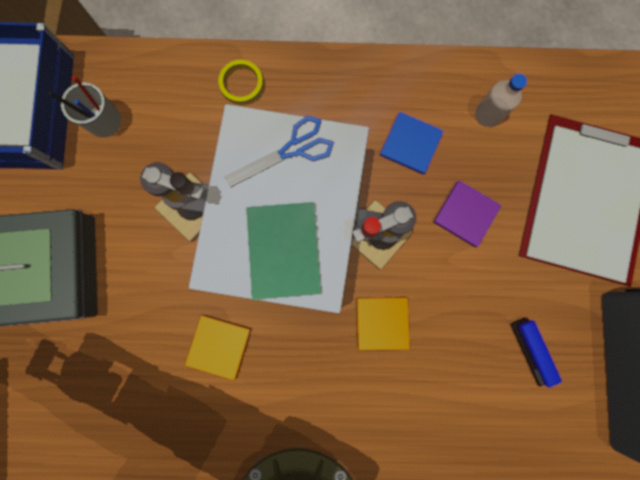

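Scene: the red knob is at (334,189) and its cap at about (323,186). Top: the red knob is at (371,226), its cap at about (403,213), and the black-knob jack is at the left near (180,184).

```bash
cat > h.py <<'E'
import numpy as np, cv2
from scipy.spatial.transform import Rotation as R
from cell import manip
def ray(p,uv):
    K=p["intrinsics"]; d=np.linalg.inv(K)@[uv[0],uv[1],1.]
    return np.array(p["origin"]), R.from_euler('xyz',p["orientation"]).as_matrix()@d
def atz(p,uv,z):
    o,d=ray(p,uv); return o+d*(z-o[2])/d[2]
def proj(p,X):
    c=R.from_euler('xyz',p["orientation"]).as_matrix().T@(np.array(X)-p["origin"]); q=p["intrinsics"]@c; return q[:2]/q[2]
def red(p):
    h=cv2.cvtColor(p["img"],cv2.COLOR_RGB2HSV)
    m=((h[...,0]<8)|(h[...,0]>172))&(h[...,1]>190)&(h[...,2]>110)
    n,l,s,c=cv2.connectedComponentsWithStats(m.astype('uint8'))
    return [(s[i],c[i]) for i in range(1,n) if s[i][4]>25]
E
python3 - <<'E'
from h import *
for n in ("scene","top"):
    p=manip.camera(n)
    for t in ("jack_knob","jack_sole","jack","other_knob"):
        for d in manip.tip_of(t,p)[:2]:
            print(n,t,d["score"],d["xy"],atz(p,d["xy"],{"jack_knob":264,"jack_sole":40,"jack":0,"other_knob":264}[t]).round(1))
    for s,c in red(p): print(s,c,atz(p,c,264).round(1))
    print("cap",atz(p,{"scene":(323,186),"top":(403,213)}[n],232).round(1))
    im=p["img"][:,:,::-1]
    u,v=(330,200) if n=="scene" else (385,230)
    cv2.imwrite(f"pics/{n}z.png",cv2.resize(im[v-50:v+50,u-60:u+60],None,fx=6,fy=6,interpolation=2))
E
```

```text
scene jack_knob 0.51 [334.1, 189.7] [504.4 -99.6 264. ]
scene jack_sole 0.74 [335.5, 189.6] [ 546.5 -323.1   40. ]
scene other_knob 0.61 [262.6, 299.9] [563.  170.7 264. ]
[328 177  11  10  81] [332.96296296 181.80246914] [ 511.3 -120.5  264. ]
cap [ 535.3 -136.8  232. ]
top jack_knob 0.61 [368.3, 226.3] [505.9 -99.4 264. ]
top jack_sole 0.52 [383.1, 235.6] [ 524.7 -152.9   40. ]
top jack 0.77 [380.3, 239.1] [ 523.2 -153.     0. ]
top other_knob 0.9 [181.9, 182.2] [564.5 172.3 264. ]
[364 218  16  16 163] [372.44171779 224.74846626] [ 508.3 -105.4  264. ]
cap [ 532.7 -155.5  232. ]
```

```bash
python3 -c "
import cv2,numpy as np
a=cv2.imread('pics/scenez.png');b=cv2.imread('pics/topz.png')
cv2.imwrite('pics/z2.png',cv2.resize(np.hstack([a,b]),(800,333)))"
```

```text
(no output)
```

View pics/z2.png

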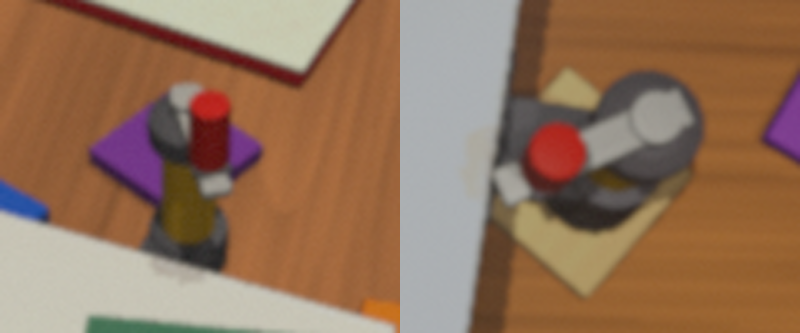

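Zoom: the pad under the red jack is plywood. The red knob's top face is at (372,225.6) in top and (333.3,181.5) in scene. The hub is at (403,215) in top and (326,179) in scene.

Run:
```python
from h import *
S=manip.camera("scene");T=manip.camera("top")
for n,p,k,h in(("s",S,(333.3,181.5),(326.1,179.1)),("t",T,(372.1,225.6),(403,215))):
    print(n,atz(p,k,287).round(1),atz(p,h,240).round(1))
def tri(a,b):
    o1,d1=ray(S,a);o2,d2=ray(T,b)
    A=np.c_[d1,-d2];x=np.linalg.lstsq(A,o2-o1,rcond=None)[0]
    return (o1+d1*x[0]).round(1),(o2+d2*x[1]).round(1)
print(tri((333.3,181.5),(372.1,225.6)),tri((326.1,179.1),(403,215)))
```

```text
s [505.9 -97.9 287. ] [ 531.8 -149.8  240. ]
t [ 503.3 -102.1  287. ] [ 528.1 -154.   240. ]
(array([ 506.9, -102.6,  282.4]), array([ 504.1, -102.7,  282. ])) (array([ 533. , -154.9,  235. ]), array([ 529.2, -155.1,  234.4]))
```

```bash
python3 -m jog '[0,-40,0,0,-7,0, 0,-80,0,0,-14,0, 0,-120,0,0,-20,0, 0,-135,0,0,-23.77,0, 0,-135,0,0,-23.77,0]'
```

```text
clock: 1.62
eef_pos: [221.9, 503.9, 366.7]
eef_rot: [-1.565, -0.003, 0.004]
wrist_force: [-0.2, -0.4, 0.1]
finger_gap: 93.7
```

```bash
python3 -m jog '[18,0,-38,0,0,0, 35,0,-75,0,0,0, 53,0,-113,0,0,0, 70,0,-150,0,0,0, 88,0,-188,0,0,0, 106,0,-226,0,0,0, 124,0,-264,0,0,0, 141,0,-301,0,0,0]'
python3 -m jog '[18,0,-38,0,0,0, 35,0,-75,0,0,0, 53,0,-113,0,0,0, 70,0,-150,0,0,0, 88,0,-188,0,0,0, 106,0,-226,0,0,0, 124,0,-264,0,0,0, 142,0,-302,0,0,0, 142,0,-302,0,0,0, 142,0,-302,0,0,0]'
python3 - <<'E'
from h import *
s=manip.read_state();print(s["eef_pos"],s["eef_rot"],s["joints"].round(2))
for n in("wrist","top"):
    p=manip.camera(n);cv2.imwrite(f"pics/{n}1.png",p["img"][:,:,::-1]);print(p["origin"],p["orientation"])
    for t in ("jack_knob","jack","jack_sole"):
        print(t,[(d["score"],d["xy"]) for d in manip.tip_of(t,p)][:4])
E
```

```text
clock: 2.28
eef_pos: [362.7, 200.6, 361.4]
eef_rot: [-1.571, 0.001, -0.001]
wrist_force: [0.8, 0.2, 0.3]
finger_gap: 93.9
clock: 3.12
eef_pos: [504.7, -101.0, 360.4]
eef_rot: [-1.57, 0.003, -0.004]
wrist_force: [0.5, 0.7, 0.6]
finger_gap: 94.0
[ 504.73542285 -101.00146091  360.4216563 ] [-1.56991031  0.00306849 -0.00425256] [-0.27  0.16  1.39  0.    1.6  -1.84]
[435.57363072 -99.68122977 518.30050717] [ 2.90344148e+00 -4.21463901e-04  1.56695588e+00]
jack_knob [(0.58, [305.4, 248.6])]
jack [(0.71, [264.3, 212.8]), (0.38, [265.7, 216.2])]
jack_sole [(0.91, [264.0, 215.9])]
[399.14256534 -26.55123388 922.19498647] [-3.01138249 -0.01084533 -1.54929809]
jack_knob [(0.65, [368.7, 228.2])]
jack [(0.84, [376.9, 234.7])]
jack_sole [(0.52, [382.5, 237.4])]
```

View pics/wrist1.png

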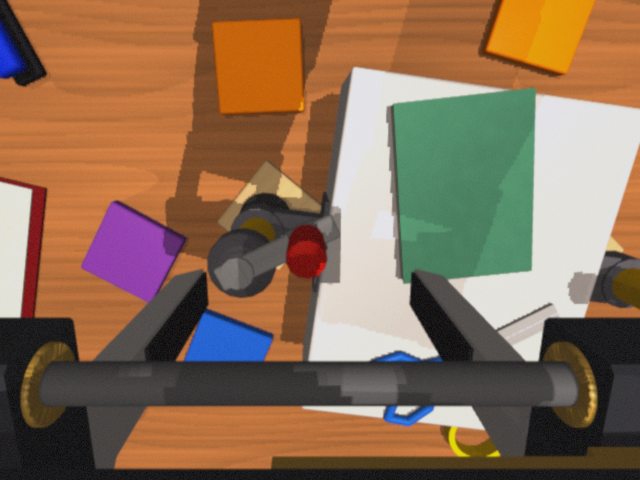

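Wrist view: the red knob spans about (307,225)-(309,275), with its top face centred near (310,263). The hub is at (233,273), and the arm runs between them.

Run:
```python
from h import *
p=manip.camera("wrist")
for s,c in red(p): print(s,c.round(1))
for d in manip.tip_of("jack_knob",p)[:2]: print(d["xy"],atz(p,d["xy"],264).round(1))
print(atz(p,(310,263),287),atz(p,(233,273),240))
for z in(241,264,287): print(z,proj(p,(505,-101,z)).round(1))
im=p["img"][:,:,::-1].copy()
cv2.imwrite("pics/wz.png",cv2.resize(im[180:310,190:350],None,fx=4,fy=4,interpolation=2))
```

```text
[   0  175   44  142 1417] [ 31.3 245.8]
[283 239  39  37 997] [301.9 256.3]
[302.2, 248.0] [ 506.2 -101.7  264. ]
[509.02097285 -96.71270359 287.        ] [ 531.60250086 -151.88416318  240.        ]
241 [303.7 237.6]
264 [303.3 246.2]
287 [302.8 256.5]
```

View pics/wz.png

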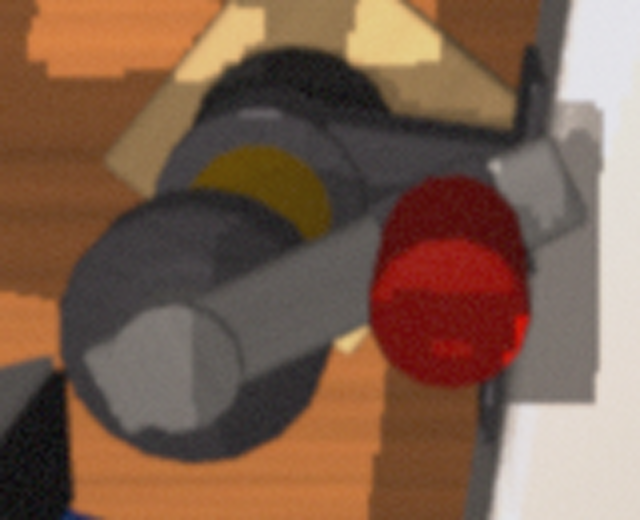

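```bash
python3 -m jog '[1,25,0,0,0,0, 1,55,0,0,0,0, 1,80,0,0,0,0, 1,90,0,0,0,0, 1,90,0,0,0,0, 1,90,0,0,0,0]' 40
python3 - <<'E'
from h import *
p=manip.camera("wrist");cv2.imwrite("pics/w2.png",p["img"][:,:,::-1])
E
```

```text
clock: 4.12
eef_pos: [505.9, -99.4, 273.5]
eef_rot: [-1.571, -0.001, 0.0]
wrist_force: [0.9, -0.4, -0.3]
finger_gap: 57.5
```

View pics/w2.png

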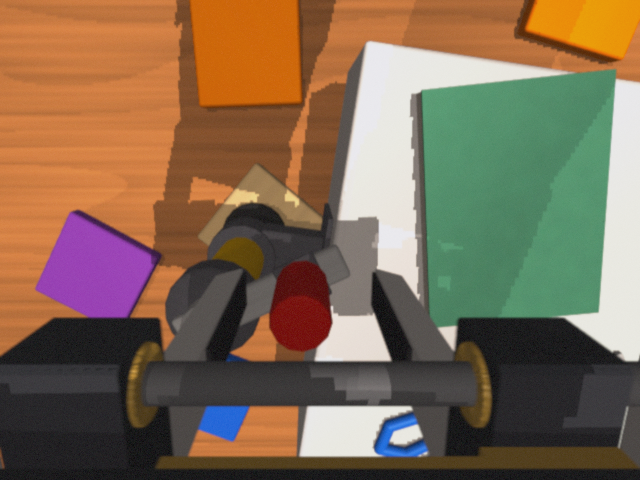

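The knob, centred near (300,310), lies between the fingers and slightly left of their midpoint. I'll shift 2 mm and close.

```bash
python3 -m jog '[0,2,-2,0,0,0, 0,2,-2,0,0,0, 0,2,-2,0,0,0, 0,2,-2,0,0,0, 0,2,-2,0,0,0, 0,2,-2,0,0,0, 0,2,-2,0,0,0, 0,2,-2,0,0,0]' 15 25
python3 - <<'E'
from h import *
s=manip.read_state();print(s["eef_pos"],s["wrist_force"],s["finger_gap"])
p=manip.camera("wrist");cv2.imwrite("pics/w3.png",p["img"][:,:,::-1])
E
```

```text
clock: 4.83
eef_pos: [505.7, -101.5, 270.8]
eef_rot: [-1.571, -0.001, 0.0]
wrist_force: [0.7, -1.1, 4.5]
finger_gap: 24.4
[ 505.69431221 -101.5309627   270.77477789] [ 0.69515948 -1.0839784   4.5102626 ] 24.359732425492954
```

View pics/w3.png

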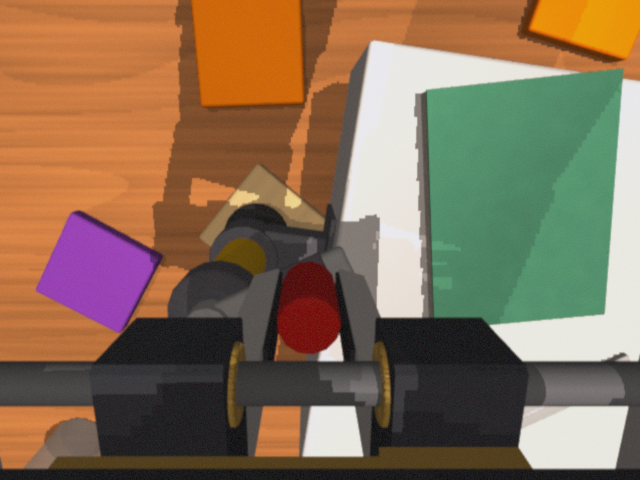

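```bash
cat > arc.py <<'E'
import sys,numpy as np
# start angle, step, n, ; r=55 
a0,st,n=map(float,sys.argv[1:4]); r=55
for i in range(1,int(n)+1):
    a=np.radians(a0-st*i);b=np.radians(a0)
    print(round(r*(np.cos(a)-np.cos(b)),1),round(r*(np.sin(a)-np.sin(b)),1),end=' | ')
print('end',a0-st*n)
E
python3 arc.py 116.6 8.66 10; python3 arc.py 30 12 10; python3 arc.py 270 12 10;python3 arc.py 150 12 10
```

```text
7.7 3.1 | 15.8 5.1 | 24.0 5.8 | 32.3 5.3 | 40.4 3.5 | 48.2 0.5 | 55.4 -3.6 | 61.9 -8.7 | 67.6 -14.8 | 72.3 -21.7 | end 30.0
4.7 -10.5 | 7.1 -21.8 | 7.1 -33.2 | 4.7 -44.5 | 0.0 -55.0 | -6.8 -64.3 | -15.3 -72.0 | -25.3 -77.7 | -36.2 -81.3 | -47.6 -82.5 | end -90.0
-11.4 1.2 | -22.4 4.8 | -32.3 10.5 | -40.9 18.2 | -47.6 27.5 | -52.3 38.0 | -54.7 49.3 | -54.7 60.7 | -52.3 72.0 | -47.6 82.5 | end 150.0
6.8 9.3 | 15.3 17.0 | 25.3 22.7 | 36.2 26.3 | 47.6 27.5 | 59.1 26.3 | 70.0 22.7 | 80.0 17.0 | 88.5 9.3 | 95.3 0.0 | end 30.0
```

```bash
python3 -m jog '[7.7,0,3.1,0,0,0, 15.8,0,5.1,0,0,0, 24,0,5.8,0,0,0]'
python3 - <<'E'
from h import *
p=manip.camera("wrist");cv2.imwrite("pics/w4.png",p["img"][:,:,::-1])
E
```

```text
clock: 5.13
eef_pos: [530.1, -95.5, 270.7]
eef_rot: [-1.571, 0.0, 0.0]
wrist_force: [-3.4, -0.7, 6.3]
finger_gap: 24.2
```

View pics/w4.png

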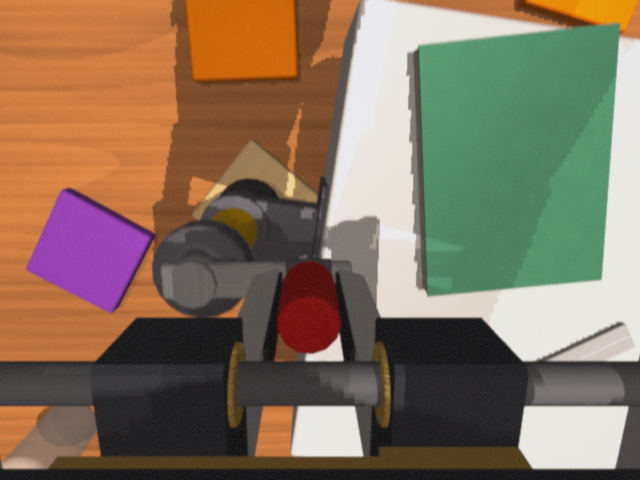

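Knob held at (310,300), with the crank arm now at about 90°. The force is around 4 N, as expected, so I'll continue.

```bash
python3 -m jog '[8.3,0,-0.5,0,0,0, 16.4,0,-2.3,0,0,0, 24.2,0,-5.3,0,0,0, 31.4,0,-9.4,0,0,0, 37.9,0,-14.5,0,0,0, 43.6,0,-20.6,0,0,0, 48.3,0,-27.5,0,0,0]'
python3 -m jog '[4.7,0,-10.5,0,0,0, 7.1,0,-21.8,0,0,0, 7.1,0,-33.2,0,0,0, 4.7,0,-44.5,0,0,0, 0,0,-55,0,0,0]'
python3 - <<'E'
from h import *
for n in ("wrist","top"):
    p=manip.camera(n);cv2.imwrite(f"pics/{n}5.png",p["img"][:,:,::-1])
E
```

```text
clock: 5.77
eef_pos: [578.8, -122.7, 270.7]
eef_rot: [-1.57, -0.0, 0.001]
wrist_force: [-2.9, 2.3, 7.4]
finger_gap: 24.0
clock: 6.18
eef_pos: [579.0, -178.0, 270.7]
eef_rot: [-1.57, -0.002, 0.001]
wrist_force: [2.4, 3.5, 6.5]
finger_gap: 24.0
```

View pics/wrist5.png

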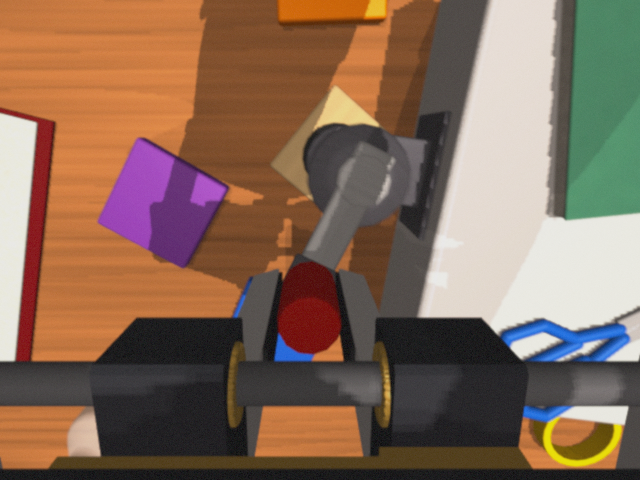

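Still gripped, arm at about -30°. Tangential force is about 4 N and radial about 0, so the axis estimate is good.

```bash
python3 -m jog '[-6.8,0,-9.3,0,0,0, -15.3,0,-17,0,0,0, -25.3,0,-22.7,0,0,0, -36.2,0,-26.3,0,0,0, -47.6,0,-27.5,0,0,0]'
python3 -m jog '[-11.4,0,1.2,0,0,0, -22.4,0,4.8,0,0,0, -32.3,0,10.5,0,0,0, -40.9,0,18.2,0,0,0, -47.6,0,27.5,0,0,0]'
python3 - <<'E'
from h import *
for n in ("wrist","top","scene"):
    p=manip.camera(n);cv2.imwrite(f"pics/{n}6.png",p["img"][:,:,::-1])
E
```

```text
clock: 6.7
eef_pos: [531.1, -206.0, 270.8]
eef_rot: [-1.571, -0.003, 0.0]
wrist_force: [3.1, -0.5, 5.4]
finger_gap: 24.5
clock: 7.12
eef_pos: [483.0, -178.5, 270.8]
eef_rot: [-1.572, -0.002, -0.0]
wrist_force: [1.3, -3.7, 3.0]
finger_gap: 24.5
```

View pics/wrist6.png

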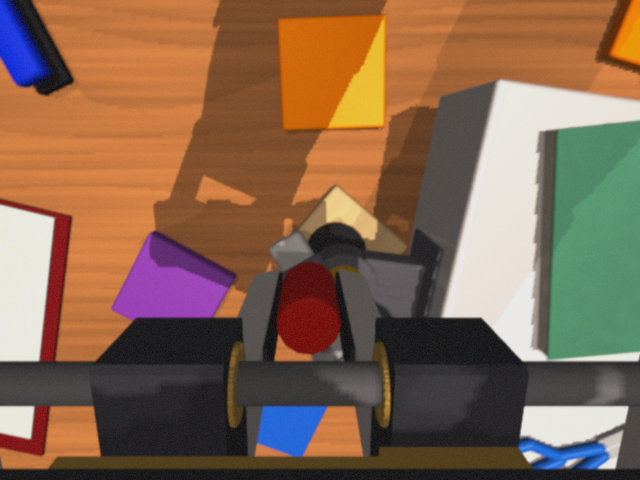

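View pics/scene6.png

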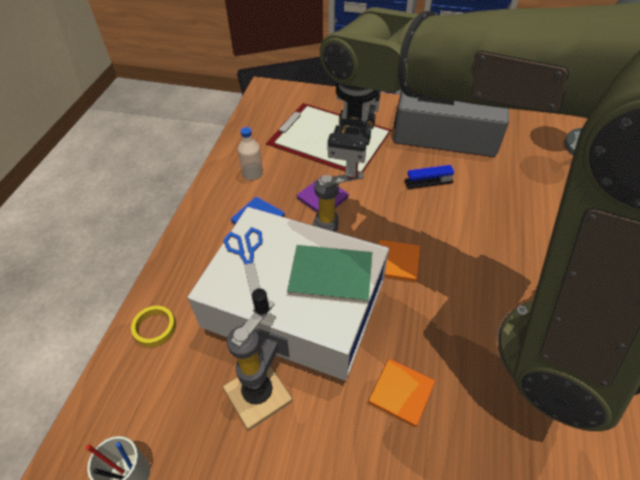

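```bash
cat > f.py <<'E'
from h import *
s=manip.read_state();q=s["eef_pos"];f=s["wrist_force"];d=q[:2]-[530.5,-151]
a=np.arctan2(d[1],d[0]);t=np.array([np.sin(a),-np.cos(a)]);r=np.array([np.cos(a),np.sin(a)])
print("ang",np.degrees(a).round(1),"R",np.linalg.norm(d).round(1),"tang",-(f[:2]@t).round(2),"rad",(f[:2]@r).round(2))
E
python3 f.py
python3 -m jog '[-4.7,0,10.5,0,0,0, -7.1,0,21.8,0,0,0, -7.1,0,33.2,0,0,0]' >/dev/null; python3 f.py
python3 -m jog '[2.4,0,11.3,0,0,0, 7.1,0,21.8,0,0,0]'; python3 f.py
```

```text
ang -150.7 R 54.4 tang -3.96 rad 1.0
ang 174.3 R 54.6 tang 3.05 rad -0.48
clock: 7.68
eef_pos: [483.3, -123.4, 270.8]
eef_rot: [-1.572, -0.001, -0.0]
wrist_force: [-1.8, -4.1, 5.4]
finger_gap: 24.6
ang 149.7 R 54.6 tang 4.45 rad -0.53
```

```bash
for a in 150 126 102 78 54 30 6 -18 -42 ; do python3 arc.py $a 12 2; done
```

```text
6.8 9.3 | 15.3 17.0 | end 126.0
10.0 5.7 | 20.9 9.3 | end 102.0
11.4 1.2 | 22.9 -0.0 | end 78.0
10.9 -3.6 | 20.9 -9.3 | end 54.0
8.5 -7.7 | 15.3 -17.0 | end 30.0
4.7 -10.5 | 7.1 -21.8 | end 6.0
0.0 -11.5 | -2.4 -22.7 | end -18.0
-4.7 -10.5 | -11.4 -19.8 | end -42.0
-8.5 -7.7 | -18.5 -13.4 | end -66.0
```

```bash
python3 -m jog '[6.8,0,9.3,0,0,0, 15.3,0,17,0,0,0]' >/dev/null; python3 f.py
python3 -m jog '[10,0,5.7,0,0,0, 20.9,0,9.3,0,0,0]' >/dev/null; python3 f.py
python3 -m jog '[11.4,0,1.2,0,0,0, 22.9,0,0,0,0,0]' >/dev/null; python3 f.py
```

```text
ang 125.2 R 54.9 tang 4.42 rad -0.02
ang 101.1 R 55.3 tang 3.82 rad -0.72
ang 77.2 R 55.7 tang 4.39 rad -1.11
```

```bash
python3 -m jog '[10.9,0,-3.6,0,0,0, 20.9,0,-9.3,0,0,0]' >/dev/null; python3 f.py
python3 -m jog '[8.5,0,-7.7,0,0,0, 15.3,0,-17,0,0,0]' >/dev/null; python3 f.py
python3 - <<'E'
from h import *
p=manip.camera("wrist");cv2.imwrite("pics/w7.png",p["img"][:,:,::-1])
E
```

```text
ang 53.5 R 56.1 tang 4.91 rad -0.81
ang 30.0 R 56.2 tang 6.01 rad -1.49
```

View pics/w7.png

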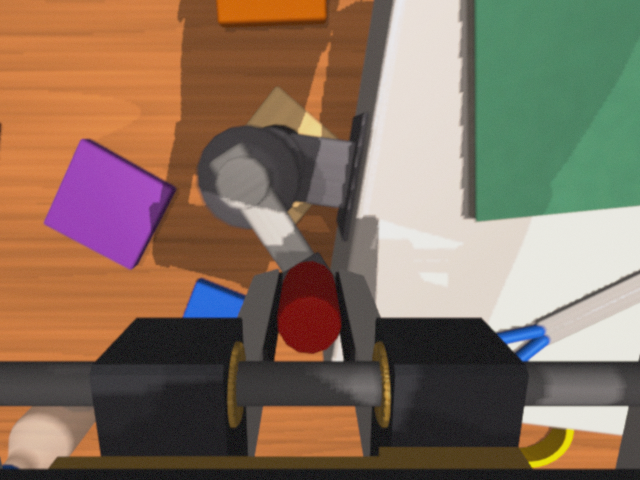

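Still gripped, arm at about 30°. The force is rising, so touch was at roughly 75-85°. I'll continue in small steps.

```bash
python3 -m jog '[4.7,0,-10.5,0,0,0, 7.1,0,-21.8,0,0,0]' >/dev/null; python3 f.py
python3 -m jog '[0,0,-11.5,0,0,0, -2.4,0,-22.7,0,0,0]' >/dev/null; python3 f.py
```

```text
ang 6.7 R 56.2 tang 7.07 rad -1.82
ang -16.9 R 56.0 tang 7.87 rad -1.37
```

```bash
python3 arc.py -42 9 2;python3 -m jog '[-4.7,0,-10.5,0,0,0, -11.4,0,-19.8,0,0,0]' >/dev/null; python3 f.py
python3 -m jog '[-6.5,0,-6.1,0,0,0, -13.4,0,-10.8,0,0,0]' ; python3 f.py
```

```text
-6.3 -5.9 | -13.4 -10.8 | end -60.0
ang -40.6 R 55.7 tang 8.36 rad -0.12
clock: 9.23
eef_pos: [559.4, -198.3, 270.8]
eef_rot: [-1.57, -0.003, 0.001]
wrist_force: [8.2, 4.9, 6.3]
finger_gap: 24.6
ang -58.5 R 55.4 tang 9.6 rad 0.11
```

The force is 9.6 N, about 130° past touch by regression, so it's within the quarter-to-half-turn window. I'll release and lift.

```bash
python3 -m jog '[0,0,0,0,0,0, 0,0,0,0,0,0, 0,0,0,0,0,0]'; python3 f.py
python3 -m jog '[0,0,0,0,0,0, 0,0,0,0,0,0, 0,0,0,0,0,0, 0,0,0,0,0,0, 0,0,0,0,0,0, 0,0,0,0,0,0, 0,-30,0,0,0,0, 0,-60,0,0,0,0, 0,-90,0,0,0,0, 0,-90,0,0,0,0]' 80
python3 - <<'E'
from h import *
p=manip.camera("wrist");cv2.imwrite("pics/w8.png",p["img"][:,:,::-1])
for d in manip.tip_of("jack_knob",p)[:2]:
    q=atz(p,d["xy"],264);print(d["score"],q,np.degrees(np.arctan2(q[1]+151,q[0]-530.5)))
E
```

```text
clock: 9.48
eef_pos: [559.0, -198.6, 270.8]
eef_rot: [-1.571, -0.002, 0.0]
wrist_force: [1.2, 0.9, 6.4]
finger_gap: 24.4
ang -59.1 R 55.4 tang 1.47 rad -0.17
clock: 10.32
eef_pos: [558.6, -198.5, 366.7]
eef_rot: [-1.574, -0.008, 0.0]
wrist_force: [0.8, -0.1, 0.6]
finger_gap: 79.9
0.88 [ 585.13264591 -141.45104763  264.        ] 9.91427761803082
```

View pics/w8.png

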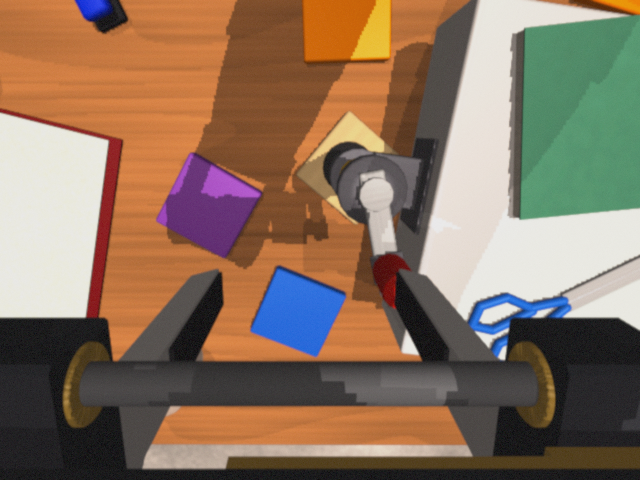

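The knob is now near (392,278), next to the right finger: the crank has come back from about -59° to about +10°. I need to check whether it's still moving.

```bash
python3 -m jog '[0,-20,40,0,0,0, 0,-20,80,0,0,0, 0,-20,80,0,0,0, 0,-20,80,0,0,0]'
python3 - <<'E'
from h import *
for n in ("wrist","top"):
    p=manip.camera(n);cv2.imwrite(f"pics/{n}9.png",p["img"][:,:,::-1])
    for d in manip.tip_of("jack_knob",p)[:2]:
        q=atz(p,d["xy"],264);print(d["score"],q,np.degrees(np.arctan2(q[1]+151,q[0]-530.5)))
E
```

```text
clock: 10.75
eef_pos: [557.8, -116.7, 379.5]
eef_rot: [-1.57, 0.001, 0.003]
wrist_force: [0.2, 0.2, -0.0]
finger_gap: 79.9
0.56 [ 583.42563223 -141.87164389  264.        ] 9.785820741841043
```

View pics/wrist9.png

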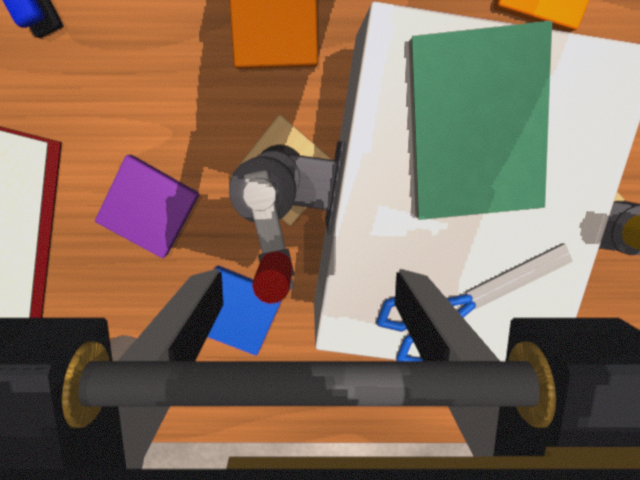

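The crank is stable at +10°: with the sudden release it sprang back to about 62° past touch, which is under a quarter turn. I'll regrasp, wind further, then back off gently until the hand force is near zero before letting go.

```bash
python3 -m jog '[26.5,0,-25,0,0,0, 26.5,0,-25,0,0,0, 26.5,30,-25,0,0,0, 26.5,60,-25,0,0,0, 26.5,60,-25,0,0,0, 26.5,60,-25,0,0,0]'
python3 - <<'E'
from h import *
p=manip.camera("wrist");cv2.imwrite("pics/w10.png",p["img"][:,:,::-1])
for d in manip.tip_of("jack_knob",p)[:2]: print(d["score"],d["xy"],atz(p,d["xy"],264))
s=manip.read_state()["eef_pos"];print(s);print(proj(p,(s[0],s[1],287)))
E
```

```text
clock: 11.45
eef_pos: [584.0, -143.9, 319.8]
eef_rot: [-1.57, 0.003, -0.001]
wrist_force: [0.4, -0.3, 1.4]
finger_gap: 80.2
0.56 [310.5, 267.0] [ 584.32435886 -141.68983404  264.        ]
[ 584.70586845 -143.79492509  322.48997574]
[306.45124015 282.2786643 ]
```

View pics/w10.png

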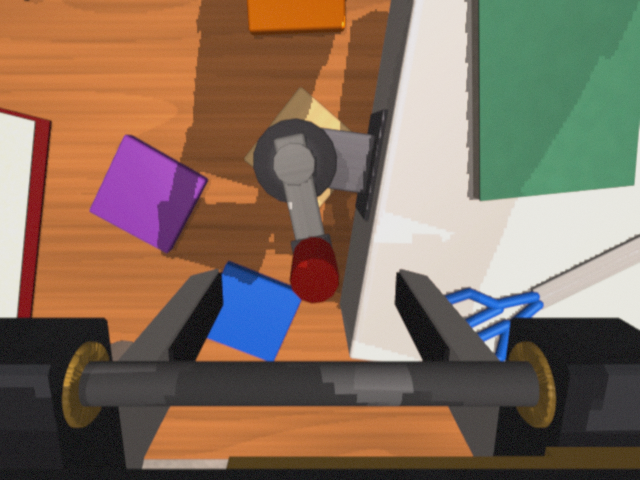

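Knob top at (315,280), between the open fingers (about 222 and 395) but 3 mm toward +y of the TCP. I'll correct this, lower and close.

```bash
python3 -m jog '[0,20,3,0,0,0, 0,48,3,0,0,0, 0,48,3,0,0,0]'
python3 -m jog '[0,0,0,0,0,0, 0,0,0,0,0,0, 0,0,0,0,0,0, 0,0,0,0,0,0, 0,0,0,0,0,0, 0,0,0,0,0,0, 0,0,0,0,0,0, 0,0,0,0,0,0]' 15 25
python3 f.py; for a in 8 -16 -40 ; do python3 arc.py $a 8 3; done
```

```text
clock: 11.8
eef_pos: [583.7, -140.1, 269.7]
eef_rot: [-1.57, 0.004, 0.0]
wrist_force: [0.2, -0.5, -0.7]
finger_gap: 80.2
clock: 12.47
eef_pos: [584.4, -140.3, 272.6]
eef_rot: [-1.571, -0.0, 0.0]
wrist_force: [0.9, 0.1, 0.3]
finger_gap: 30.4
ang 11.3 R 55.0 tang -0.12 rad 0.89
0.5 -7.7 | 0.0 -15.3 | -1.6 -22.8 | end -16.0
-2.6 -7.2 | -6.2 -14.0 | -10.7 -20.2 | end -40.0
-5.3 -5.5 | -11.4 -10.2 | -18.0 -14.1 | end -64.0
```

```bash
python3 -m jog '[0,0,0,0,0,0, 0,0,0,0,0,0, 0,0,0,0,0,0]'; python3 f.py; for a in 11 -13 -37 ; do python3 arc.py $a 8 3; done
```

```text
clock: 12.72
eef_pos: [584.4, -140.2, 272.5]
eef_rot: [-1.571, -0.0, 0.0]
wrist_force: [-0.5, 0.3, 0.6]
finger_gap: 24.7
ang 11.3 R 55.0 tang 0.42 rad -0.4
0.9 -7.6 | 0.8 -15.3 | -0.4 -22.9 | end -13.0
-2.2 -7.3 | -5.5 -14.3 | -9.7 -20.7 | end -37.0
-5.0 -5.8 | -10.8 -10.8 | -17.3 -15.0 | end -61.0
```

```bash
python3 -m jog '[0.9,0,-7.6,0,0,0, 0.8,0,-15.3,0,0,0, -0.4,0,-22.9,0,0,0]'>/dev/null; python3 f.py
python3 -m jog '[-2.2,0,-7.3,0,0,0, -5.5,0,-14.3,0,0,0, -9.7,0,-20.7,0,0,0]'>/dev/null; python3 f.py
python3 -m jog '[-5,0,-5.8,0,0,0, -10.8,0,-10.8,0,0,0]'>/dev/null; python3 f.py; python3 arc.py -53 -3 10
```

```text
ang -11.9 R 55.0 tang 7.4 rad 0.84
ang -35.9 R 54.8 tang 9.22 rad 0.08
ang -51.9 R 54.7 tang 9.3 rad 0.42
2.3 1.8 | 4.4 3.7 | 6.5 5.7 | 8.4 7.8 | 10.2 10.1 | 12.0 12.4 | 13.5 14.8 | 15.0 17.3 | 16.3 19.8 | 17.5 22.4 | end -23.0
```

```bash
python3 -m jog '[1.1,0,0.9,0,0,0, 2.3,0,1.8,0,0,0]'>/dev/null; python3 f.py
python3 -m jog '[1,0,0.9,0,0,0, 2.1,0,1.9,0,0,0]'>/dev/null; python3 f.py
python3 -m jog '[1,0,1,0,0,0, 2.1,0,2,0,0,0]'>/dev/null; python3 f.py
```

```text
ang -49.8 R 54.9 tang 1.7 rad 0.87
ang -46.4 R 54.8 tang 1.82 rad -0.69
ang -43.5 R 54.8 tang 1.76 rad -0.48
```

```bash
for a in -44 -35 -26 -17 -8; do python3 arc.py $a -3 3; done
```

```text
1.9 2.1 | 3.8 4.3 | 5.5 6.7 | end -35.0
1.6 2.4 | 3.1 4.9 | 4.4 7.4 | end -26.0
1.2 2.6 | 2.2 5.3 | 3.2 8.0 | end -17.0
0.8 2.8 | 1.4 5.6 | 1.9 8.4 | end -8.0
0.3 2.9 | 0.5 5.7 | 0.5 8.6 | end 1.0
```

```bash
python3 -m jog '[1.9,0,2.1,0,0,0, 3.8,0,4.3,0,0,0, 5.5,0,6.7,0,0,0]'>/dev/null; python3 f.py
python3 -m jog '[1.6,0,2.4,0,0,0, 3.1,0,4.9,0,0,0, 4.4,0,7.4,0,0,0]'>/dev/null; python3 f.py
```

```text
ang -34.4 R 54.8 tang 0.85 rad -0.34
ang -25.4 R 54.9 tang -0.3 rad -0.56
```

Backing off, the hand force crosses zero at about -28°. The crank is now at -25°, roughly 110° past touch, and friction can hold it there. Releasing.

```bash
python3 -m jog '[0,0,0,0,0,0, 0,0,0,0,0,0, 0,0,0,0,0,0]'>/dev/null; python3 f.py
python3 -m jog '[0,0,0,0,0,0, 0,0,0,0,0,0, 0,0,0,0,0,0, 0,0,0,0,0,0, 0,0,0,0,0,0, 0,0,0,0,0,0]' 60
python3 - <<'E'
from h import *
p=manip.camera("wrist");cv2.imwrite("pics/w11.png",p["img"][:,:,::-1])
for d in manip.tip_of("jack_knob",p)[:2]:
    q=atz(p,d["xy"],264);print(d["score"],d["xy"],q,np.degrees(np.arctan2(q[1]+151,q[0]-530.5)))
E
```

```text
ang -25.1 R 54.8 tang 6.7 rad -0.32
clock: 15.13
eef_pos: [579.9, -175.0, 272.4]
eef_rot: [-1.571, 0.0, -0.0]
wrist_force: [0.7, 1.7, -1.0]
finger_gap: 58.6
0.84 [345.3, 313.2] [ 585.89118889 -157.7488146   264.        ] -6.9466295819636565
```

View pics/w11.png

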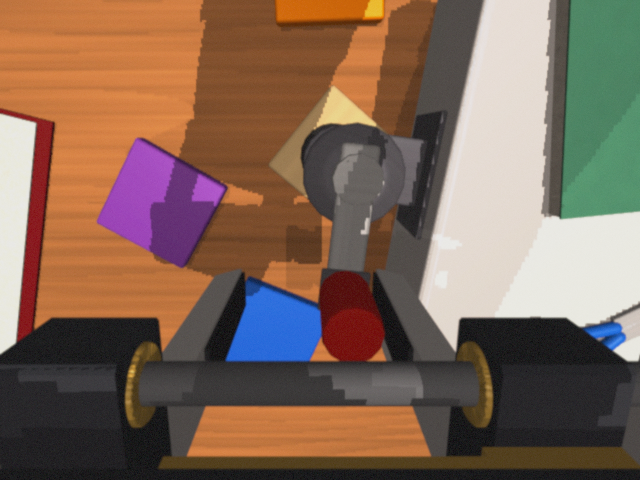

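The knob at (350,320) followed the right (+y) finger back to about -8° and rests against it. I'll check the force there before opening further.

```bash
cat > k.py <<'E'
from h import *
p=manip.camera("wrist")
for d in manip.tip_of("jack_knob",p)[:2]:
    q=atz(p,d["xy"],264);print("knob",d["score"],d["xy"],q.round(1),np.degrees(np.arctan2(q[1]+151,q[0]-530.5)).round(1))
s=manip.read_state();print(s["clock"],s["wrist_force"].round(2),s["finger_gap"])
E
python3 k.py
python3 -m jog '[0,0,0,0,0,0, 0,0,0,0,0,0, 0,0,0,0,0,0]'; python3 k.py
python3 -m jog '[0,0,0,0,0,0, 0,0,0,0,0,0, 0,0,0,0,0,0]' 66; python3 k.py
```

```text
knob 0.94 [350.2, 311.7] [ 585.2 -155.6  264. ] -4.8
15.3333 [ 0.17 -0.   -0.11] 59.98353861553669
clock: 15.58
eef_pos: [579.9, -174.9, 272.5]
eef_rot: [-1.571, 0.0, 0.0]
wrist_force: [0.9, 0.5, 0.0]
finger_gap: 60.0
knob 0.8 [352.0, 312.4] [ 585.6 -154.7  264. ] -3.9
15.6833 [-0.11  0.13  1.03] 59.51282872256368
clock: 15.93
eef_pos: [579.9, -174.8, 272.5]
eef_rot: [-1.571, 0.0, 0.0]
wrist_force: [-0.0, 0.5, 0.9]
finger_gap: 65.9
knob 0.93 [349.4, 312.8] [ 585.8 -155.9  264. ] -5.0
16.0333 [-0.73 -0.71  0.07] 65.94725558984655
```

Stationary at about -5°, force zero. That's only borderline a quarter turn. I'll now push the knob on with just the open +y finger (no grip, so no kick on release) to about -35°, then retreat slowly.

```bash
python3 -m jog '[4,0,-1,0,0,0, 4.5,0,-4,0,0,0, 4,0,-8,0,0,0, 3.5,0,-11,0,0,0]'; python3 f.py
python3 -m jog '[-1,0,-3,0,0,0, -2,0,-6,0,0,0, -3,0,-9,0,0,0]'; python3 k.py
```

```text
clock: 16.37
eef_pos: [583.8, -185.2, 272.5]
eef_rot: [-1.569, -0.0, 0.001]
wrist_force: [1.1, 6.8, 2.6]
finger_gap: 66.4
ang -32.7 R 63.3 tang 6.27 rad -2.76
clock: 16.62
eef_pos: [580.7, -194.1, 272.5]
eef_rot: [-1.569, -0.0, 0.001]
wrist_force: [0.3, 7.3, 2.6]
finger_gap: 66.1
knob 0.63 [356.3, 312.6] [ 586.5 -172.1  264. ] -20.6
16.7167 [-0.17  4.81  1.14] 65.80552946869231
```

```bash
python3 -m jog '[-2,0,-4,0,0,0, -4.5,0,-8,0,0,0, -7,0,-11.5,0,0,0]'; python3 k.py
python3 -m jog '[0.7,0,1,0,0,0, 1.4,0,2,0,0,0, 2.1,0,3,0,0,0]'; python3 k.py
python3 -m jog '[0.7,0,1,0,0,0, 1.4,0,2,0,0,0, 2.1,0,3,0,0,0]'; python3 k.py
```

```text
clock: 16.97
eef_pos: [573.3, -205.4, 272.4]
eef_rot: [-1.568, 0.001, 0.001]
wrist_force: [-3.7, 11.1, 3.1]
finger_gap: 66.0
knob 0.9 [360.0, 327.9] [ 586.3 -181.5  264. ] -28.7
17.0667 [-3.59  6.91  2.76] 66.34957898398694
clock: 17.32
eef_pos: [575.7, -203.1, 272.5]
eef_rot: [-1.57, -0.0, 0.0]
wrist_force: [0.2, 3.7, 0.8]
finger_gap: 66.2
knob 0.64 [355.9, 314.4] [ 582.3 -181.2  264. ] -30.3
17.4167 [1.19 5.06 0.93] 66.19213451920433
clock: 17.67
eef_pos: [577.7, -200.6, 272.5]
eef_rot: [-1.571, -0.0, -0.0]
wrist_force: [-0.5, -0.7, 0.8]
finger_gap: 65.8
knob 0.81 [355.3, 301.6] [ 578.3 -179.2  264. ] -30.5
17.7667 [0.35 1.37 0.95] 66.03903192358251
```

```bash
python3 -m jog '[0.5,0,1,0,0,0, 1,0,2,0,0,0, 1.5,0,3,0,0,0]'; python3 k.py
python3 -m jog '[0.5,0,1,0,0,0, 1,0,2,0,0,0, 1.5,0,3,0,0,0]'; python3 k.py
python3 -m jog '[0,0,1,0,0,0, 0,0,2,0,0,0, 0,0,3,0,0,0]'; python3 k.py
```

```text
clock: 18.02
eef_pos: [579.1, -197.4, 272.4]
eef_rot: [-1.571, 0.0, -0.0]
wrist_force: [-0.6, 1.0, 1.1]
finger_gap: 66.1
knob 0.74 [356.2, 303.2] [ 580.5 -175.5  264. ] -26.2
18.1167 [-0.11  2.23  0.49] 65.72631719041283
clock: 18.37
eef_pos: [580.6, -194.3, 272.4]
eef_rot: [-1.571, 0.0, 0.0]
wrist_force: [0.5, 1.1, 0.2]
finger_gap: 66.1
knob 0.91 [355.4, 303.8] [ 582.3 -172.8  264. ] -22.8
18.4667 [-0.    1.46  0.57] 65.64842315409345
clock: 18.72
eef_pos: [580.6, -191.3, 272.4]
eef_rot: [-1.571, 0.0, -0.0]
wrist_force: [0.6, 0.8, 0.2]
finger_gap: 65.8
knob 0.7 [354.0, 302.6] [ 581.7 -170.4  264. ] -20.8
18.8167 [ 0.09  0.76 -0.38] 65.84124208263937
```

Run:
```python
from h import *
p=manip.camera("wrist");cv2.imwrite("pics/w12.png",p["img"][:,:,::-1])
```

```text
(no output)
```

View pics/w12.png

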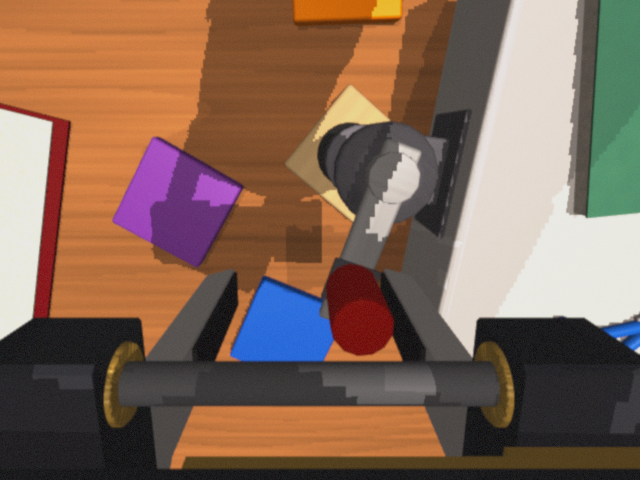

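The knob at (360,310) still leans lightly on the right finger (about 1 N) at -21°. I'll keep retreating gently until they separate.

```bash
for i in 1; do python3 -m jog '[0.2,0,0.6,0,0,0, 0.4,0,1.2,0,0,0, 0.6,0,1.8,0,0,0]'; python3 k.py
python3 -m jog '[0.2,0,0.6,0,0,0, 0.4,0,1.2,0,0,0, 0.6,0,1.8,0,0,0]'; python3 k.py
python3 -m jog '[0.2,0,0.6,0,0,0, 0.4,0,1.2,0,0,0, 0.6,0,1.8,0,0,0]'; python3 k.py; done | grep -v rot
```

```text
clock: 19.12
eef_pos: [581.2, -189.6, 272.5]
wrist_force: [-0.4, -0.2, -0.1]
finger_gap: 66.1
knob 0.78 [356.4, 303.9] [ 582.9 -167.6  264. ] -17.6
19.2167 [-0.24  1.7  -0.95] 66.00011767296004
clock: 19.47
eef_pos: [581.8, -187.7, 272.5]
wrist_force: [-0.1, -0.1, 0.8]
finger_gap: 65.8
knob 0.64 [353.4, 303.0] [ 583.1 -167.1  264. ] -17.0
19.5667 [ 0.32  0.92 -0.74] 66.13601949181836
clock: 19.82
eef_pos: [582.4, -185.9, 272.5]
wrist_force: [-0.8, -0.4, -0.6]
finger_gap: 66.0
knob 0.61 [355.2, 304.8] [ 584.6 -164.5  264. ] -14.0
19.9167 [-0.31  0.82  0.06] 66.07508959307468
```

```bash
cat > k2.py <<'E'
from h import *
F=[];C=[]
for i in range(4):
    p=manip.camera("wrist");F.append(manip.read_state()["wrist_force"])
    h=cv2.cvtColor(p["img"],cv2.COLOR_RGB2HSV);m=((h[...,0]<8)|(h[...,0]>172))&(h[...,1]>190)&(h[...,2]>60)
    m[:,:310]=0;m[:240]=0;m[360:]=0;m[:,420:]=0
    C.append(np.argwhere(m).mean(0)[::-1])
print(np.mean(F,0).round(2),np.std(F,0).round(2),np.round(C,1).tolist())
print(manip.read_state()["eef_pos"].round(1))
E
python3 k2.py; python3 -m jog '[0.2,0,1,0,0,0, 0.3,0,2,0,0,0]' >/dev/null; python3 k2.py;  python3 -m jog '[0.2,0,1,0,0,0, 0.3,0,2,0,0,0]' >/dev/null; python3 k2.py
```

```text
[0.27 1.61 0.21] [0.31 0.28 0.22] [[358.3, 311.1], [358.3, 311.1], [358.4, 311.1], [358.5, 311.4]]
[ 582.4 -185.9  272.4]
[0.47 1.22 0.22] [0.37 0.23 0.14] [[357.5, 310.0], [358.7, 310.7], [358.5, 311.4], [358.6, 311.4]]
[ 582.7 -183.8  272.5]
[0.2  0.98 0.12] [0.43 0.36 0.48] [[356.6, 310.2], [357.3, 310.2], [358.9, 310.5], [358.7, 310.7]]
[ 583.  -181.8  272.4]
```

```bash
for i in 1; do python3 -m jog '[0.1,0,0.7,0,0,0, 0.2,0,1.5,0,0,0]' >/dev/null; python3 k2.py;  python3 -m jog '[0.1,0,0.7,0,0,0, 0.2,0,1.5,0,0,0]' >/dev/null; python3 k2.py; python3 -m jog '[0.1,0,0.7,0,0,0, 0.2,0,1.5,0,0,0]' >/dev/null; python3 k2.py; done
```

```text
[ 0.16  0.71 -0.14] [0.68 0.35 0.53] [[356.7, 310.3], [356.8, 310.4], [357.5, 310.4], [358.4, 310.6]]
[ 583.2 -180.4  272.4]
[-0.09  0.05  0.16] [0.76 0.28 0.47] [[355.3, 310.2], [355.0, 310.3], [355.3, 310.1], [355.4, 310.1]]
[ 583.4 -178.9  272.4]
[-0.1  -0.11  0.1 ] [0.35 0.44 0.2 ] [[352.4, 309.8], [352.1, 309.9], [352.2, 309.9], [352.3, 309.9]]
[ 583.6 -177.4  272.5]
```

Separated: force is zero and the knob stays put at about -9° while the hand moves off. I'll centre the hand and lift.

```bash
python3 -m jog '[1,0,5,0,0,0, 1,0,12,0,0,0, 1,0,12,0,0,0, 1,-25,12,0,0,0, 1,-60,12,0,0,0, 1,-90,12,0,0,0, 1,-90,12,0,0,0]'; python3 k.py
python3 -m jog '[-35,-10,0,0,0,0, -70,-20,0,0,0,0, -70,-20,0,0,0,0]'
python3 k.py
python3 - <<'E'
from h import *
for n in("wrist","top"):
    p=manip.camera(n);cv2.imwrite(f"pics/{n}13.png",p["img"][:,:,::-1])
print(proj(manip.camera("wrist"),(530.5+54.3,-151-8.6,287)))
E
```

```text
clock: 22.53
eef_pos: [585.3, -165.4, 369.1]
eef_rot: [-1.574, -0.009, 0.0]
wrist_force: [0.7, -1.5, 0.7]
finger_gap: 65.6
knob 0.74 [313.9, 240.4] [ 584.4 -161.   264. ] -10.6
22.6333 [ 0.3   0.18 -1.27] 65.96532274230485
clock: 22.88
eef_pos: [511.2, -165.3, 383.6]
eef_rot: [-1.571, -0.001, -0.0]
wrist_force: [1.2, -0.6, 1.1]
finger_gap: 66.0
knob 0.82 [317.2, 332.4] [ 583.4 -157.9  264. ] -7.4
22.9833 [ 0.32  0.41 -0.69] 66.09020773103894
[315.24050917 347.25572143]
```

View pics/wrist13.png

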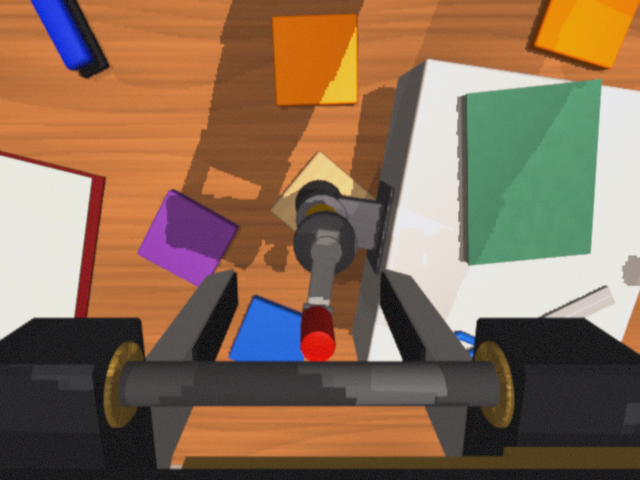

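View pics/top13.png

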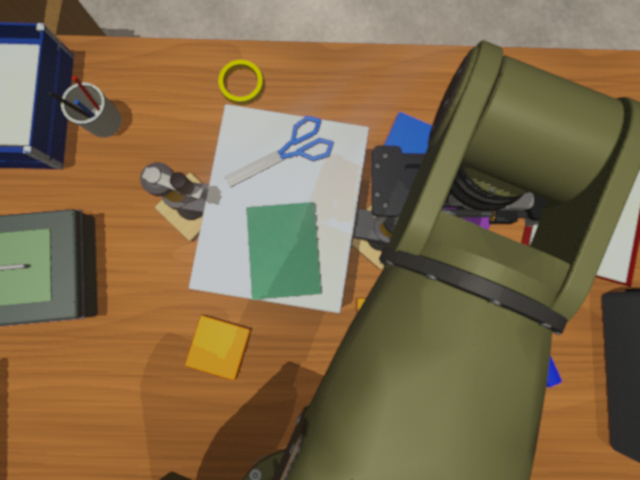

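Wrist view: the knob top at (318,346) matches the prediction for about -8°, and the foot is on its plywood pad. Top view: the black-knob jack is unchanged. I'll check for creep over about 1 s.

```bash
cat > k3.py <<'E'
from h import *
p=manip.camera("wrist")
h=cv2.cvtColor(p["img"],cv2.COLOR_RGB2HSV);m=((h[...,0]<8)|(h[...,0]>172))&(h[...,1]>190)&(h[...,2]>60)
m[:,:280]=0;m[:300]=0;m[362:]=0;m[:,350:]=0
print(manip.read_state()["clock"],np.argwhere(m).mean(0)[::-1].round(2),manip.read_state()["eef_pos"].round(1))
E
python3 k3.py;python3 -m jog '[0,0,0,0,0,0, 0,0,0,0,0,0, 0,0,0,0,0,0, 0,0,0,0,0,0, 0,0,0,0,0,0, 0,0,0,0,0,0, 0,0,0,0,0,0, 0,0,0,0,0,0]'>/dev/null;python3 k3.py
python3 -m jog '[0,0,0,0,0,0, 0,0,0,0,0,0, 0,0,0,0,0,0, 0,0,0,0,0,0, 0,0,0,0,0,0, 0,0,0,0,0,0, 0,0,0,0,0,0, 0,0,0,0,0,0]'>/dev/null;python3 k3.py
```

```text
23.1833 [317.13 334.52] [ 515.2 -165.4  381.2]
23.9 [317.37 333.98] [ 514.6 -165.5  382.5]
24.6167 [317.31 334.06] [ 514.6 -165.5  382.4]
```

```bash
python3 -c "
from cell import manip
print(manip.sign_off())"
```

```text
the job is handed in; nothing more can be done
None
```

I wound the red-knobbed jack down onto its pad, let go and handed the job in at about 25 s. The foot was still pressing at the end, but by my estimate only just over a quarter turn past first touch.

- **Winding:** I gripped the red knob and turned it clockwise about 1¼ turns to first touch. The force at the knob rose from about 4 N while free to about 9.6 N, roughly 130–140° past touch.
- **First two releases:** both let the crank spring back. The first lost about 70°, leaving it under a quarter turn. The second lost about 20°.
- **Final release:** I pushed the crank forward again with one open finger, then backed off slowly. The knob followed the finger back with 1–2 N and stayed put when the force reached zero.
- **Last checks:** the crank rests at about -8°, which I estimate is 90–105° past touch (60–70 N on the foot). It did not move over the last 1.4 s. The robot was touching nothing, and the pad and the black-knob jack looked unmoved.
- **What is uncertain:** first touch is inferred from the rise in force, good to about ±10°, so the final load is near the lower end of the quarter-to-half-turn range. Further winding would not have helped, because the crank slips back to about this angle when let go.

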